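# Load the amber sample tray under the reader hood

## Robot

A 6-joint arm with a two-finger parallel gripper is mounted at the origin on the work surface. World frame = base frame: x ahead of the robot, y to its left, z up, the work surface at z = 0. Lengths are in m, angles in rad, forces in N, time in s.
With the tool pointing down it reaches from about 0.25 to 0.8 m from the base axis. Payload 8.5 kg.
Tool frame: the origin (TCP) lies midway between the tips of the shut fingers; the grasp point (between the pads) lies 19 mm behind it (env.grip_point_offset is the distance from the TCP to the grasp point, in m); z points along the fingers, y is the line along which they close (so a half turn about z gives the same grasp; the last joint's range is limited). The gripper opens to 85 mm and grips with 20 to 120 N. Pads are 22 mm wide; open, the fingers measure 114 mm over their backs; the gripper's body (76 mm by 85 mm) begins 54 mm behind the grasp point. The pads swing forward as they close: fully open they stand 13 mm farther back than shut.
Start: joints at [1.211, 0.238, -0.013, 1.319, 0, 1.571], TCP at [0.185, 0.491, 0.231] pointing down, gripper open.
Joint ranges: [-2.66, 2.66], [-1.03, 1.9], [-1.14, 1.46], [-1.82, 2.27], [-1.45, 1.34], [-3.14, 3.14]. Speed limits (rad/s): [2.22, 2.22, 2.79, 3.14, 3.14, 3.14].

## Interface

Orientations are given as a unit quaternion [x, y, z, w].
In Python, from cell import readout, imaging, finish_job, env gives the robot as it stands.
- The arm moves only by the tool apply_moves, never from a script. Its argument "increments" is a list of rows, each a list of 7 numbers: the turn, a rotation vector about the tool's x, y, z in degrees, then the shift along the tool's x, y, z in cm, then the closure, from 0 (fully open) to 1 (shut). A call has 1 to 8 rows; each row is the pose to reach, as a shift and turn from the pose commanded when the call began, along the tool's axes at that moment; what a row does not reach only later rows make up. A row lasts 1/10 s, in which the tool goes at most 50 mm and 8.59 degrees, less where a joint would pass 70% of its speed; a pose out of reach is approached as far as the arm can. A call with a gripper value outside its range is refused whole. The fingers move at their own pace and stop on an object; "newtons" is the grip in N (left out, the last holds). Time passes only in rows, so rows that repeat a pose let the fingers close. It gives the time, the measured TCP pose, the force and the opening at its end, in the units of the state.
- readout.get_obs(): the state, without advancing time (a new reading comes with each control period).
- imaging.grab_frame(name): name is "scene" or "top" or "wrist"; returns a dict with "pixels" (384x512x3 uint8, red, green, blue), "intrinsics" (3x3 intrinsics, pixels), "extrinsics" (4x4, takes a point from camera to world coordinates); the wrist camera has in their place "tool_from_camera" (4x4, takes a point from camera to tool coordinates, whose origin is the TCP and whose axes are the flange's). Camera axes: x right, y down, z forward; pixel columns grow to the right and rows downward; lengths in m; the calibration is good to about 2 mm. A picture is of the moment at which its call begins: read the wrist's pose just before it. There is no depth.
- finish_job(): hands the job in, once; it reports no verdict.
The state is a dict: "time": time; "q": joint angles; "joint_vel": joint speeds; "joint_torque": joint torques, N m; "tool_pos": TCP position; "orientation": TCP orientation; "contact_force": force on the tool from outside, world axes, zero at the start; "moment": the same for the moment, N m; "grip_width": opening from 0.0 (shut) to 1.0 (fully open).
Only numpy, scipy, OpenCV 4.12 (cv2) and the standard library are available. Lean on these libraries where they do the work, as an engineer would, in place of code of your own. Each camera call takes 0.05 s, during which the arm holds its last target. There are 200 camera calls.

## Task

Slide the sample tray that carries the amber, red-capped vials along its lane and in under the white reader hood until its front end is up against the red stop at the end of the lane. Keep it flat down in its lane all the way, move it smoothly without a jolt, and leave the other tray where it stands.

Things in the scene. Friction and masses are not known exactly. Their poses are not given: they have to be found in the camera images.
- amber_tray: Tray to load, loose, about 0.3 kg, starts in either lane: blue slab 220 (x) x 50 x 12 mm; three amber vials with red caps at x = 0, 35, 70 (24 wide, tops 62 above underside); at x = -90 an upright round black handle post, 24 diameter, from 12 to 75 above underside. All one rigid piece, y = 0. Origin: centre of slab's underside; +x along the lane towards hood and stop, z up.
- clear_tray: The other tray, to be left alone, in the other lane: same shape, size and black post, but three clear vials with white caps. Origin and axes as for the amber tray.
- deck: Fixed loading deck; +x is the way in (to the robot's left, +-15 deg), z up, origin on the bench, mid-width. Floor 6 mm thick, x -220 to 180, 240 wide. Two lanes along x, centred on y = 55 and -55, 64 wide (7 free each side of a tray), between rails 24 above bench. Red stops, 24 high, face at x = 170: a tray fully home has its origin at deck x = 60, its post at x = -30.
- hood_mouth (a point): Middle of the lower front edge of the white hood's roof, at deck x = 50, y = 0, 85 mm above the bench. The hood is fixed and bridges both lanes from deck x = 50 to 180: roof 85 to 115 above the bench, solid pillars beside and between the lanes. Vials pass under it; a tray's handle post stays 80 mm outside when home.
Not all that is in view belongs to the job. What is shaped like the amber_tray but yellow is not meant.

How it is judged:
On the way:
1. the amber tray's front end has gone well in under the hood, flat in its lane (x of amber_tray in the frame of deck above -0.03 m and z of amber_tray in the frame of deck below 0.014 m), for 0.05 s.
At the end, for the whole second after the job is handed in: The amber tray lies flat in its lane, at rest, its front end within 15 mm of the red stop (its origin beyond deck x = 45 mm, less than 12 mm above the bench, tilted under 0.08 rad), and the clear tray is within 15 mm of where it started (x of amber_tray in the frame of deck above 0.045 m and z of amber_tray in the frame of deck below 0.012 m and angle between amber_tray's own z axis and vertical below 0.08 rad and linear speed of amber_tray below 0.02 m/s and distance of clear_tray from where it was at the start of the episode below 0.015 m); the robot touches nothing.
It fails at once if the amber tray is lifted out of its lane (underside more than 30 mm above the bench) or tipped by more than 0.25 rad (z of amber_tray in the frame of deck above 0.03 m or angle between amber_tray's own z axis and vertical above 0.25 rad).
It fails at once if the amber tray is jolted or flung: faster than 0.6 m/s (linear speed of amber_tray above 0.6 m/s).
It fails at once if the clear tray is moved by more than 15 mm (distance of clear_tray from where it was at the start of the episode above 0.015 m).
It also fails if it takes over 32 s, if anything falls off the work surface, if the arm or the gripper's body presses on something with over 40 N, if the wrist force passes 120 N, or if a joint passes its speed limit or range.

## Working session

There is one attempt and no reset: what is moved stays moved. The work goes in short steps, Python scripts to look and compute and a tool call to move; the robot and the scene stay as the last step left them, time stands still between calls to the robot, and variables do not carry over. Pictures are saved under pics/ and viewed, on a budget of 10 in all, crops included, one or two more only if the job needs it, and the job is handed in when it is done.

Besides the shell and the picture viewer there is one more tool, called after "Call:" in YAML: its name, and indented under it one key for each argument. apply_moves: Moves the arm, as the interface text tells. Its arguments: {"type":"object","properties":{"increments":{"type":"array"},"newtons":{"type":"number"}},"required":["increments"]}

```bash
mkdir -p pics
python3 - <<'E'
from cell import readout, imaging, env
import cv2, pickle
o=readout.get_obs(); print(o['time'],o['tool_pos'],o['orientation'],env.grip_point_offset)
f={n:imaging.grab_frame(n) for n in('scene','top')}
pickle.dump(f,open('f.pkl','wb'))
for n in f: cv2.imwrite(f'pics/{n}0.png',f[n]['pixels'][:,:,::-1])
E
```

```text
0.0 [0.18470751 0.49100225 0.23067744] [ 1.78918394e-01  9.83863660e-01 -7.01675762e-04 -1.18895718e-04] 0.0187
```

View pics/scene0.png

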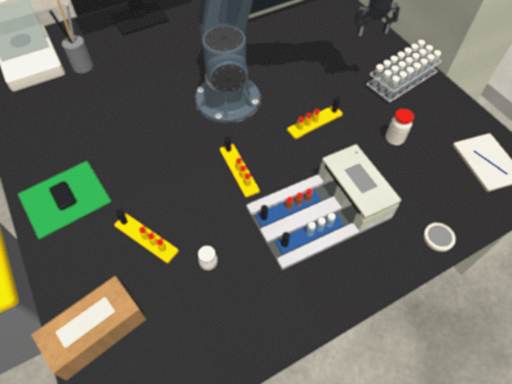

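View pics/top0.png

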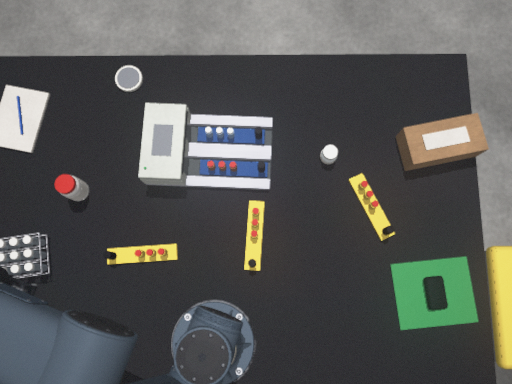

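The amber tray (red caps at about (222,166) in top, post at (262,167)) is in the lane nearer the robot. Deck +x points left in the image, which is world +y. The hood is at (165,143) and the clear tray at (230,134).

```bash
cat > h.py <<'E'
import numpy as np, cv2
def ray(f,uv,z,T=None):
    T=f['extrinsics'] if T is None else T
    K=np.array(f['intrinsics']);T=np.array(T)
    d=np.c_[np.atleast_2d(uv).astype(float),np.ones(len(np.atleast_2d(uv)))]@np.linalg.inv(K).T@T[:3,:3].T
    return T[:3,3]+d*((z-T[2,3])/d[:,2])[:,None]
E
python3 - <<'E'
import pickle; from h import *
f=pickle.load(open('f.pkl','rb'))['top']; im=f['pixels']; hsv=cv2.cvtColor(im,cv2.COLOR_RGB2HSV)
print(f['extrinsics'][:3,3])
def show(m,z,name,minA):
    for c in cv2.findContours(m,cv2.RETR_EXTERNAL,cv2.CHAIN_APPROX_NONE)[0]:
        if cv2.contourArea(c)<minA: continue
        b=cv2.boxPoints(cv2.minAreaRect(ray(f,c[:,0],z)[:,:2].astype(np.float32)))
        print(name,cv2.boundingRect(c),b.mean(0).round(4),b.round(3).tolist())
roi=np.zeros(im.shape[:2],np.uint8); roi[100:195,185:285]=255
show(cv2.inRange(hsv,(105,120,60),(125,255,255))&roi,.018,'blue',100)
show(cv2.inRange(hsv,(0,0,170),(180,60,255))&roi,.024,'rail',150)
r=cv2.inRange(hsv,(0,150,90),(8,255,255))&roi; show(r,.068,'cap',5)
dark=cv2.inRange(hsv,(0,0,0),(180,255,55)); dark[:, :254]=0;dark[:,269:]=0;dark[:158]=0;dark[178:]=0
show(dark,.081,'post',10)
cv2.imwrite('pics/z.png',cv2.resize(im[90:200,130:290,::-1],None,fx=5,fy=5,interpolation=cv2.INTER_CUBIC)[:, :800])
E
```

```text
[ 0.17807226 -0.14936491  1.51835114]
blue (236, 161, 23, 16) [ 0.5413 -0.1013] [[0.5149999856948853, -0.13699999451637268], [0.5630000233650208, -0.14000000059604645], [0.5669999718666077, -0.06599999964237213], [0.5199999809265137, -0.06300000101327896]]
blue (233, 129, 25, 15) [ 0.6525 -0.0956] [[0.6269999742507935, -0.13300000131130219], [0.6740000247955322, -0.13600000739097595], [0.6779999732971191, -0.057999998331069946], [0.6309999823570251, -0.054999999701976776]]
rail (186, 175, 84, 14) [ 0.4976 -0.0394] [[0.4749999940395355, -0.1720000058412552], [0.5080000162124634, -0.17299999296665192], [0.5199999809265137, 0.09300000220537186], [0.4869999885559082, 0.0949999988079071]]
rail (188, 142, 83, 17) [ 0.6009 -0.0437] [[0.5720000267028809, -0.17599999904632568], [0.6179999709129333, -0.17800000309944153], [0.6299999952316284, 0.08799999952316284], [0.5839999914169312, 0.09000000357627869]]
rail (190, 115, 83, 12) [ 0.7039 -0.0487] [[0.6809999942779541, -0.18199999630451202], [0.7139999866485596, -0.18400000035762787], [0.7269999980926514, 0.08500000089406967], [0.6940000057220459, 0.0860000029206276]]
cap (231, 162, 4, 5) [ 0.5442 -0.0578] [[0.5379999876022339, -0.05299999937415123], [0.5379999876022339, -0.06300000101327896], [0.5509999990463257, -0.06199999898672104], [0.5509999990463257, -0.05299999937415123]]
cap (220, 162, 4, 5) [ 0.5449 -0.024 ] [[0.5370000004768372, -0.02199999988079071], [0.5389999747276306, -0.028999999165534973], [0.5529999732971191, -0.026000000536441803], [0.5509999990463257, -0.01899999938905239]]
cap (209, 161, 4, 5) [0.5476 0.0111] [[0.5410000085830688, 0.01600000075995922], [0.5410000085830688, 0.006000000052154064], [0.5540000200271606, 0.007000000216066837], [0.5540000200271606, 0.01600000075995922]]
```

View pics/z.png

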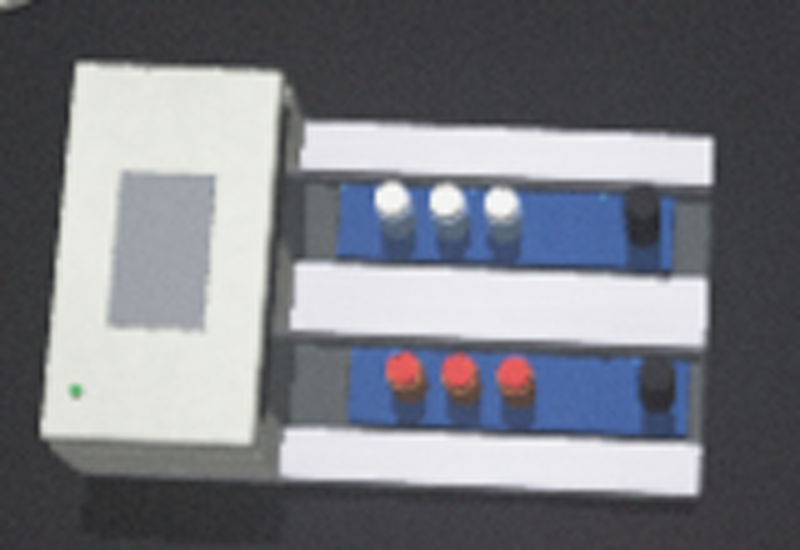

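Measured, deck heading is about 87.3°, the amber tray origin is near (0.542, -0.058), and the post near (0.540, -0.148), so it needs to travel about 0.16 m. I'll go above the post with the fingers closing across the lane.

Call:
apply_moves:
  increments:
    - [0,0,9,-5,-4,0,0]
    - [0,0,18,-12,-10,0,0]
    - [0,0,27,-19,-16,0,0]
    - [0,0,36,-26,-22,0,0]
    - [0,0,45,-33,-28,0,0]
    - [0,0,54,-39,-33,0,0]
    - [0,0,63,-46,-39,0,0]
    - [0,0,72,-55.7,-47.3,0,0]

```text
time: 0.9
tool_pos: [0.3801, 0.1401, 0.2313]
orientation: [0.705, 0.709, 0.0, 0.0]
contact_force: [1.1, 0.1, -0.1]
grip_width: 1.001
```

```bash
cat > go.py <<'E'
import sys; import numpy as np; from cell import readout; from scipy.spatial.transform import Rotation as R
o=readout.get_obs(); r=R.from_quat(o['orientation']).as_matrix()
t=np.array([float(a) for a in sys.argv[1:4]]); h=np.radians(float(sys.argv[4]))
y=np.array([np.cos(h),np.sin(h),0]); z=np.array([0,0,-1.]); T=np.c_[np.cross(y,z),y,z]
print(o['time'],np.round(o['tool_pos'],4),np.round(o['contact_force'],1),o['grip_width'])
print('turn',np.degrees(R.from_matrix(r.T@T).as_rotvec()).round(2),'shift cm',(r.T@(t-o['tool_pos'])*100).round(2))
E
python3 go.py .54 -.148 .20 -2.7
```

```text
0.9 [0.3801 0.1401 0.2313] [ 1.1  0.1 -0.1] 1.0011140474575828
turn [ 0.01 -0.    2.99] shift cm [-28.89  15.85   3.13]
```

Call:
apply_moves:
  increments:
    - [0,0,2,-4,2,0,0]
    - [0,0,3,-8,4.5,1,0]
    - [0,0,3,-12,7,2,0]
    - [0,0,3,-17,9.5,3,0]
    - [0,0,3,-21,12,3.1,0]
    - [0,0,3,-25,14,3.1,0]
    - [0,0,3,-28.9,15.9,3.1,0]
    - [0,0,3,-28.9,15.9,3.1,0]

```text
time: 1.7
tool_pos: [0.5436, -0.1495, 0.1991]
orientation: [0.723, 0.691, -0.0, 0.0]
contact_force: [1.1, 0.1, 0.1]
grip_width: 1.002
```

```bash
python3 go.py .54 -.148 .04 -2.7
python3 - <<'E'
from cell import readout, imaging; import cv2,pickle
o=readout.get_obs(); f=imaging.grab_frame('wrist'); pickle.dump((o,f),open('w.pkl','wb'))
print(f['tool_from_camera'].round(3)); cv2.imwrite('pics/w1.png',f['pixels'][:,:,::-1])
E
```

```text
1.7 [ 0.5436 -0.1495  0.1991] [1.1 0.1 0.1] 1.002078265899833
turn [-0.01  0.06  0.09] shift cm [ 0.15 -0.36 15.91]
[[ 0.001 -0.961 -0.276  0.071]
 [ 1.     0.001 -0.001  0.001]
 [ 0.001 -0.276  0.961 -0.143]
 [ 0.     0.     0.     1.   ]]
```

View pics/w1.png

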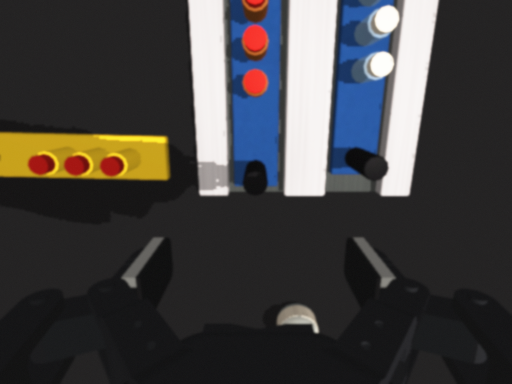

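The wrist view shows the amber post at about (255,183), centred between the fingers. The camera sits on the hood side, well above the hood's height.

```bash
python3 - <<'E'
import pickle; from h import *; from scipy.spatial.transform import Rotation as R
o,f=pickle.load(open('w.pkl','rb')); T=np.eye(4);T[:3,:3]=R.from_quat(o['orientation']).as_matrix();T[:3,3]=o['tool_pos'];T=T@f['tool_from_camera']
print(ray(f,[[255,184],[256,166]],.081,T).round(4))
caps=ray(f,[[255,83],[255,39]],.068,T);print(caps.round(4))
im=f['pixels']; g=im[160:205,235:280].max(2); print(g[::3,::3])
p=ray(f,[[229,193],[284,193],[232,5],[283,5]],.024,T); print(p.round(4))
ft=pickle.load(open('f.pkl','rb'))['top'];print(ray(ft,[[261.4,164]],.081).round(4))
E
python3 go.py .54 -.148 .036 -2.7
```

```text
[[ 0.5412 -0.1479  0.081 ]
 [ 0.5429 -0.131   0.081 ]]
[[ 0.5453 -0.059   0.068 ]
 [ 0.547  -0.0238  0.068 ]]
[[126 134 135 135 137 125 101  76 118 155 161 162 164 166 127]
 [ 92  97  96  97  69  19  14  12  16  72 154 161 161 166 127]
 [ 91  96  95  92  26  11  11  13  15  16 113 162 163 164 129]
 [ 90  95  94  80  18  12  13  15  16  16  73 161 163 164 127]
 [ 87  96  95  64  16  22  27  28  23  15  51 157 163 163 118]
 [ 90  95  94  46  23  29  32  29  20  17  37 153 164 155 114]
 [ 89  95  91  34  19  19  18  17  20  17  26 148 163 160 115]
 [ 88  95  88  23  17  18  18  17  18  18  21 131 163 162 118]
 [115 122  92  27  17  16  16  17  17  17  22 131 157 159 115]
 [ 92  97  90  37  16  18  17  17  18  18  28  89  94  97  86]
 [ 85  88  85  66  20  17  17  17  17  17  54  85  84  89  82]
 [ 38  38  37  38  31  20  19  17  20  28  36  38  37  39  38]
 [ 37  36  36  36  36  35  34  34  36  36  35  37  36  36  37]
 [ 37  35  36  36  36  37  37  38  37  35  36  35  36  36  35]
 [ 37  36  36  36  37  36  36  36  36  36  36  37  37  36  37]]
[[ 0.5098 -0.1723  0.024 ]
 [ 0.5723 -0.1751  0.024 ]
 [ 0.5263  0.0155  0.024 ]
 [ 0.5752  0.0133  0.024 ]]
[[ 0.5406 -0.1481  0.081 ]]
1.75 [ 0.5423 -0.1474  0.1992] [-0.3  0.4 -0.3] 1.0007937777734481
turn [-0.08 -0.01  0.14] shift cm [-0.07 -0.2  16.32]
```

Both views put the post at (0.541, -0.148). I'll descend and grip gently.

Call:
apply_moves:
  increments:
    - [0,0,0,0,0.1,3,0]
    - [0,0,0,0,0.1,6,0]
    - [0,0,0,0,0.1,9,0]
    - [0,0,0,0,0.1,12,0]
    - [0,0,0,0,0.1,14,0]
    - [0,0,0,0,0.1,15.5,0]
    - [0,0,0,0,0.1,16.2,0]
    - [0,0,0,0,0.1,16.2,0]

```text
time: 2.55
tool_pos: [0.5419, -0.1443, 0.0377]
orientation: [0.721, 0.693, -0.0, -0.001]
contact_force: [0.1, 1.0, -0.1]
grip_width: 1.005
```

Call:
apply_moves:
  increments:
    - [0,0,0,0,0,0,0.3]
    - [0,0,0,0,0,0,0.5]
    - [0,0,0,0,0,0,0.6]
    - [0,0,0,0,0,0,0.7]
    - [0,0,0,0,0,0,0.8]
    - [0,0,0,0,0,0,0.8]
    - [0,0,0,0,0,0,0.8]
    - [0,0,0,0,0,0,0.8]
  newtons: 25

```text
time: 3.35
tool_pos: [0.543, -0.1454, 0.0388]
orientation: [0.722, 0.692, 0.0, 0.0]
contact_force: [-1.4, 0.2, 5.3]
grip_width: 0.272
```

Call:
apply_moves:
  increments:
    - [0,0,0,0.4,0,0,0.8]
    - [0,0,0,1.2,0,0,0.8]
    - [0,0,0,2.2,0,0,0.8]
    - [0,0,0,3.2,0,0,0.8]
    - [0,0,0,4.2,0,0,0.8]
    - [0,0,0,5.2,0,0,0.8]
    - [0,0,0,5.8,0,0,0.8]
    - [0,0,0,6,0,0,0.8]

```text
time: 4.15
tool_pos: [0.5459, -0.0853, 0.0388]
orientation: [0.722, 0.692, -0.0, 0.001]
contact_force: [-0.1, -3.8, 5.2]
grip_width: 0.274
```

Call:
apply_moves:
  increments:
    - [0,0,0,0.4,0,0,0.8]
    - [0,0,0,1.2,0,0,0.8]
    - [0,0,0,2.2,0,0,0.8]
    - [0,0,0,3.2,0,0,0.8]
    - [0,0,0,4.2,0,0,0.8]
    - [0,0,0,5.2,0,0,0.8]
    - [0,0,0,5.8,0,0,0.8]
    - [0,0,0,6,0,0,0.8]

```text
time: 4.95
tool_pos: [0.5483, -0.0253, 0.0388]
orientation: [0.722, 0.692, -0.0, 0.001]
contact_force: [0.1, -5.3, 5.8]
grip_width: 0.276
```

Call:
apply_moves:
  increments:
    - [0,0,0,0.4,0,0,0.8]
    - [0,0,0,0.9,0,0,0.8]
    - [0,0,0,1.4,0,0,0.8]
    - [0,0,0,1.9,0,0,0.8]
    - [0,0,0,2.3,0,0,0.8]
    - [0,0,0,2.6,0,0,0.8]
    - [0,0,0,2.9,0,0,0.8]
    - [0,0,0,3,0,0,0.8]

```text
time: 5.75
tool_pos: [0.5495, 0.0043, 0.0388]
orientation: [0.722, 0.692, -0.0, 0.001]
contact_force: [0.4, -4.9, 6.9]
grip_width: 0.271
```

Call:
apply_moves:
  increments:
    - [0,0,0,0.1,0,0,0.8]
    - [0,0,0,0.2,0,0,0.8]
    - [0,0,0,0.3,0,0,0.8]
    - [0,0,0,0.4,0,0,0.8]
    - [0,0,0,0.5,0,0,0.8]
    - [0,0,0,0.6,0,0,0.8]
    - [0,0,0,0.6,0,0,0.8]

```text
time: 6.45
tool_pos: [0.5498, 0.0102, 0.0388]
orientation: [0.722, 0.692, -0.0, 0.001]
contact_force: [0.4, -4.1, 5.7]
grip_width: 0.275
```

Not at the stop yet, so I'll creep until the force rises.

Call:
apply_moves:
  increments:
    - [0,0,0,0.1,0,0,0.8]
    - [0,0,0,0.2,0,0,0.8]
    - [0,0,0,0.3,0,0,0.8]
    - [0,0,0,0.4,0,0,0.8]
    - [0,0,0,0.4,0,0,0.8]

```text
time: 6.95
tool_pos: [0.55, 0.0142, 0.0388]
orientation: [0.722, 0.692, -0.0, 0.001]
contact_force: [-0.8, -4.9, 5.7]
grip_width: 0.272
```

Call:
apply_moves:
  increments:
    - [0,0,0,0.1,0,0,0.8]
    - [0,0,0,0.2,0,0,0.8]
    - [0,0,0,0.3,0,0,0.8]
    - [0,0,0,0.3,0,0,0.8]

```text
time: 7.35
tool_pos: [0.5499, 0.0152, 0.0388]
orientation: [0.722, 0.692, -0.002, 0.002]
contact_force: [-1.3, -15.0, 8.0]
grip_width: 0.271
```

The force rose to 15 N after about 160 mm of travel, so it is at the stop. I'll relax the push, release and rise.

Call:
apply_moves:
  increments:
    - [0,0,0,-0.2,0,0,0.8]
    - [0,0,0,-0.2,0,0,0.6]
    - [0,0,0,-0.2,0,0,0.3]
    - [0,0,0,-0.2,0,0,0]
    - [0,0,0,-0.2,0,0,0]
    - [0,0,0,-0.2,0,0,0]
    - [0,0,0,-0.2,0,0,0]
    - [0,0,0,-0.2,0,0,0]

```text
time: 8.15
tool_pos: [0.5495, 0.0157, 0.0383]
orientation: [0.722, 0.692, -0.0, -0.0]
contact_force: [0.4, 0.0, -0.4]
grip_width: 0.996
```

Call:
apply_moves:
  increments:
    - [0,0,0,0,0,-1,0]
    - [0,0,0,0,0,-3,0]
    - [0,0,0,0,0,-6,0]
    - [0,0,0,0,0,-9,0]
    - [0,0,0,0,0,-12,0]
    - [0,0,0,0,0,-15,0]
    - [0,0,0,-4,0,-17,0]
    - [0,0,0,-8,0,-17,0]

```text
time: 8.95
tool_pos: [0.5477, -0.0646, 0.2124]
orientation: [0.721, 0.693, 0.002, 0.002]
contact_force: [1.6, -0.1, -0.1]
grip_width: 1.001
```

```bash
python3 go.py .5 0 .2 -2.7
python3 - <<'E'
from cell import readout, imaging; import cv2,pickle; from h import *
from scipy.spatial.transform import Rotation as R
f={n:imaging.grab_frame(n) for n in('top','scene')}
o=readout.get_obs(); w=imaging.grab_frame('wrist')
T=np.eye(4);T[:3,:3]=R.from_quat(o['orientation']).as_matrix();T[:3,3]=o['tool_pos'];w['extrinsics']=T@w['tool_from_camera']; f['wrist']=w
pickle.dump(f,open('f2.pkl','wb'))
a=cv2.resize(f['top']['pixels'][90:200,120:290],None,fx=3,fy=3); b=w['pixels'][:290]
cv2.imwrite('pics/e.png',np.vstack([a[:, :510],b[:, :510]])[:600,:,::-1])
E
```

```text
8.95 [ 0.5477 -0.0646  0.2124] [ 1.6 -0.1 -0.1] 1.0005876621303056
turn [0.34 0.03 0.48] shift cm [ 6.27 -5.02  1.21]
```

View pics/e.png

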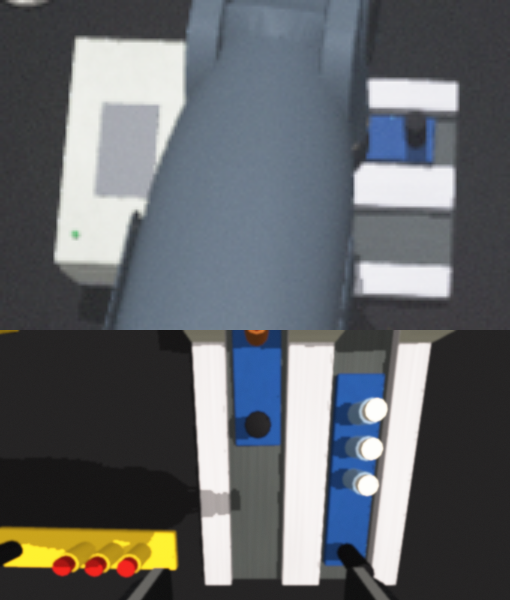

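The wrist view shows the amber tray flat, with its rear edge at row 115 and the lane end at row 253. The clear tray's rear edge in top is at px 265, against 264.6 before. One numeric check of the distance home remains.

```bash
python3 - <<'E'
import pickle; from h import *
f=pickle.load(open('f2.pkl','rb'))['wrist']
a=ray(f,[[257,115]],.018)[0];e=ray(f,[[305,253]],.024)[0];p=ray(f,[[258,94]],.081)[0]
print(a.round(4),e.round(4),p.round(4),'origin deck x ~',(-.22+(a-e)[1]+.11).round(4))
f0,f1=pickle.load(open('f.pkl','rb'))['top'],pickle.load(open('f2.pkl','rb'))['top']
E
python3 -c "
from cell import finish_job,readout
o=readout.get_obs();print(o['time'],o['contact_force']);finish_job()"
```

```text
[ 0.5487 -0.0066  0.018 ] [ 0.6012 -0.1765  0.024 ] [0.5506 0.0132 0.081 ] origin deck x ~ 0.0599
9.1 [ 0.44864973  0.9152629  -0.03862581]
the job is handed in; nothing more can be done
```

The amber tray is home against the red stop, and I handed the job in at 9.1 s. No verdict came back.

I gripped the amber tray's post lightly at 25 N and slid it about 160 mm along its lane at 0.1 m/s or less. It stopped when the force rose to 15 N at the red stop. I then eased off, released the post and backed clear.

- **Amber tray:** the final wrist picture puts its origin at deck x ≈ 0.060 m, which is fully home. It looks flat in its lane, though I did not measure its tilt or height.
- **Clear tray:** its rear edge is at pixel 265 in the top view, against 264.6 before, so it has not moved noticeably.
- **Robot:** the gripper is open and clear of everything, and the contact force reads about 1 N, which is sensor noise.
- **View limits:** the arm hid the amber tray in the last top view, so its position rests on the wrist view and the arm's travel. The two agree.

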